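# Prime the tall solvent pump on a phone-repair bench

### The job

Prime the taller of the two pump dispensers on the repair mat: push its pump head straight down to its stop, let it spring all the way back up, then push it down to its stop again and let it come back up. Leave that bottle standing upright about where it is, and do not pump or shift the shorter dispenser.

Things in the scene. Friction and masses are not known exactly. Their poses are not given: they have to be found in the camera images.
- tall_top (a point): Centre of the flat top of the TALLER dispenser's pump head (moves with it): a steel disc 44 mm across, 10 thick, on a thin stem over a 38 mm collar. Loose square white bottle, 66 x 66, body 100 high, about 0.35 kg. Head up, this point is 148 mm above its underside, 152 above the bench (4 mm blue mat). z: bottle's axis, up. Pushes within 15 mm of centre do not tip it. Nothing on the mat is taller.
- tall_pump (a joint): Stroke of the taller dispenser's head in m: 0 fully up, 0.014 fully down on its stop. A spring pushes it up: about 2.5 N to start it, 8 N just before the stop, rigid beyond. Released, it comes back up by itself in well under a second.
- short_top (a point): Centre of the top of the SHORTER dispenser's pump head: same make, but body only 50 mm high, so this point is 98 mm above its underside (102 above the bench). To be left alone. Both dispensers, a capped square jar without pump (93 mm high) and a solder spool (42 high) stand on the mat at the corners of a rough rectangle, in any order, 100 mm or more between centres.
- short_pump (a joint): Stroke of the shorter dispenser's head in m: 0 fully up, 0.014 fully down; same spring. It must stay up.

How it is judged:
By the outcome, as a careful person would: the job done as asked, in the order asked, and still so for the second after the job is handed in, with the robot touching nothing.
It also fails if it takes over 32 s, if anything falls off the work surface, if the arm or the gripper's body presses on something with over 40 N, if the wrist force passes 120 N, or if a joint passes its speed limit or range.

### The arm

A 7-joint arm with a two-finger parallel gripper is mounted at the origin on the work surface. World frame = base frame: x ahead of the robot, y to its left, z up, the work surface at z = 0. Lengths are in m, angles in rad, forces in N, time in s.
With the tool pointing down it reaches from about 0.4 to 0.85 m from the base axis. Payload 10.4 kg.
Tool frame: the origin (TCP) lies at the very end of the fingers, on their centre line; the grasp point (between the pads) lies env.grip_point_offset behind it (env.grip_point_offset is the distance from the TCP to the grasp point, in m); z points along the fingers, x is the direction in which the jaws open and shut, and the axes are right-handed (so a half turn about z gives the same grasp; the last joint's range is limited). The gripper opens to 85 mm and grips with 20 to 120 N. Pads are 22 mm wide; open, the fingers measure 114 mm over their backs; the gripper's body (76 mm by 85 mm) begins 54 mm behind the grasp point. The pads swing forward as they close: fully open they stand 13 mm farther back than shut.
Start: joints at [1.194, 0.332, -0.065, 1.46, 0.022, 1.35, -0.088], TCP at [0.217, -0.586, 0.209] pointing down, gripper open.
Joint ranges: [-2.6, 2.6], [-0.5, 2.12], [-1.47, 1.34], [0.16, 2.42], [-1.27, 4.41], [0.06, 2.06], [-2.6, 2.6]. Speed limits (rad/s): [2.22, 2.22, 2.79, 2.79, 3.14, 3.14, 3.14].

### API

Orientations are given as a unit quaternion [x, y, z, w].
In Python, from bench import env, camera, calibration gives the robot as it stands.
- The arm moves only by the tool carry_out, never from a script. Its argument "moves" is a list that holds one entry, the list of rows, each a list of 6 numbers: the shift along the world's x, y, z in m, then the turn, a rotation vector about the world's x, y, z in degrees. A call has 1 to 12 rows; each row shifts and turns the commanded pose from where the row before left it; what a row does not reach is not made up. A row lasts 1/10 s, in which the tool goes at most 50 mm and 8.59 degrees, less where a joint would pass 70% of its speed; a pose out of reach is approached as far as the arm can. A call with a gripper value outside its range is refused whole. "hand" is the opening, from 0 (shut) to 1 (fully open), set as the call begins (left out, the last holds). The fingers move at their own pace and stop on an object; the grip force is fixed at half the most. Time passes only in rows, so rows that do not move let the fingers close. It gives the time, the measured TCP pose, the force and the opening at its end, in the units of the state.
- env.get_state(): the state, without advancing time (a new reading comes with each control period).
- camera(name): name is "scene" or "top" or "wrist"; returns (picture, depth): 400x640x3 uint8, red, green, blue; 400x640 float32, m along the optical axis (not along the pixel's ray), 0 where there is no reading.
- calibration(name): a dict with "fov_y" (degrees; the focal length in pixels is half the picture's height over the tangent of half this angle, whatever the lens; pixels are square), "cx", "cy" (the principal point, pixels), "R" (3x3) and "t" (3): a world point X has camera coordinates R X + t. Camera axes: x right, y down, z forward; pixel columns grow to the right and rows downward; lengths in m; the calibration is good to about 2 mm. A picture is of the moment at which its call begins: read the wrist's pose just before it. calibration takes no time and is no camera call; for the wrist camera it gives the pose at the moment of the call.
- env.close_job(): hands the job in, once; it reports no verdict.
The state is a dict: "time_s": time; "joint_pos": joint angles; "dq": joint speeds; "joint_efforts": joint torques, N m; "eef_pos": TCP position; "ee_rot": TCP orientation; "ft_force": force on the tool from outside, world axes, zero at the start; "torque": the same for the moment, N m; "finger_gap": finger opening in m.
Only numpy, scipy, OpenCV 4.12 (cv2) and the standard library are available. Lean on these libraries where they do the work, as an engineer would, in place of code of your own. Each camera call takes 0.05 s, during which the arm holds its last target. There are 200 camera calls.

## Working session

There is one attempt and no reset: what is moved stays moved. The work goes in short steps, Python scripts to look and compute and a tool call to move; the robot and the scene stay as the last step left them, time stands still between calls to the robot, and variables do not carry over. Pictures are saved under pics/ and viewed, about 8 in all and at most 12, crops included, and the job is handed in when it is done.

Besides the shell and the picture viewer there is one more tool, called after "Emit:" as a command line: name --argument value ..., lists and objects as JSON in quotes. carry_out: Moves the arm, as the interface text tells. Its arguments: {"type":"object","properties":{"moves":{"type":"array","items":{"type":"array","items":{"type":"array","items":{"type":"number"}}}},"hand":{"type":"number"}},"required":["moves"]}

```bash
mkdir -p pics; cat > h.py <<'E'
import numpy as np, cv2
from bench import env, camera, calibration
def pts(name):
    c=calibration(name); rgb,d=camera(name)
    f=200/np.tan(np.radians(c["fov_y"])/2)
    v,u=np.mgrid[:400,:640]
    P=np.stack([(u-c["cx"])/f*d,(v-c["cy"])/f*d,d],-1)
    return rgb,d,(P-np.array(c["t"]))@np.array(c["R"])
def save(n,rgb): cv2.imwrite(f"pics/{n}.png",rgb[...,::-1])
E
python3 - <<'E'
from h import *
s=env.get_state();print(s["time_s"],s["eef_pos"],s["ee_rot"],s["finger_gap"],env.grip_point_offset)
for n in("top","scene"):
    rgb,d,X=pts(n);save(n,rgb);np.save(n,X);np.save(n+"d",d)
    print(n,calibration(n)["cx"],calibration(n)["t"],(d>0).mean())
a=cv2.imread("pics/top.png");b=cv2.imread("pics/scene.png")
cv2.imwrite("pics/both.png",cv2.resize(np.vstack([a,b]),(480,600)))
E
```

```text
0.0 [ 0.21637268 -0.58589994  0.20820663] [ 8.20507710e-01 -5.71634989e-01 -6.22613936e-04 -3.86253045e-04] 0.08556704751352859 0.0187
top 321.01836305274685 [-0.03226793  0.54654924  0.76089647] 0.996078125
scene 322.9325429458263 [-0.40403278 -0.06541239  1.0616483 ] 0.9958515625
```

View pics/top.png

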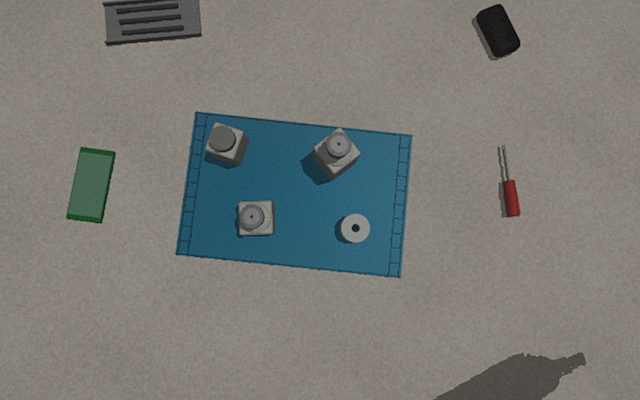

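View pics/scene.png

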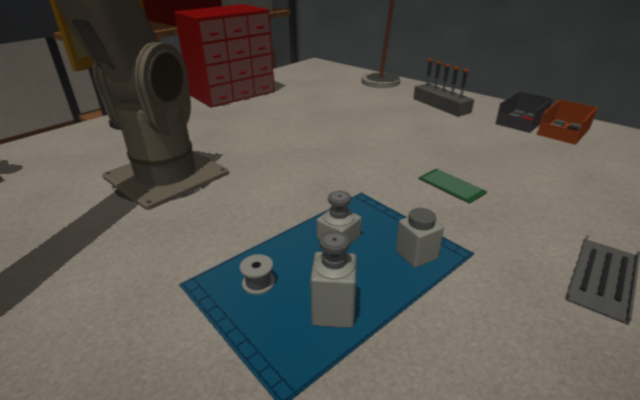

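Top view: the tall pump's head is at about (340,145), the short pump's at (253,216), the jar at (222,138) and the spool at (355,228). The scene view agrees, with the tall bottle's head at (334,242).

```bash
python3 - <<'E'
from h import *
X=np.load("top.npy")
for u,v in((339,144),(253,216),(222,138),(355,228)):
    W=X[v-30:v+30,u-30:u+30].reshape(-1,3); z=W[:,2]
    W0=W[z>.03]; zt=np.percentile(W0[:,2],99)
    t=W0[W0[:,2]>zt-.006]
    print(u,v,"ztop",zt.round(4),"mean",t.mean(0).round(4),"mid",((t.max(0)+t.min(0))/2).round(4),"size",np.ptp(t,axis=0).round(3),len(t))
# tall via ray onto z=.152 from head circle
X=np.load("scene.npy"); W=X[225:255,315:355].reshape(-1,3); t=W[(W[:,2]>.146)&(W[:,2]<.16)]
print("scene",len(t),t.mean(0),(t.max(0)+t.min(0))/2,np.ptp(t,axis=0))
from scipy.spatial.transform import Rotation as R
print(R.from_quat(env.get_state()["ee_rot"]).as_matrix().round(3))
E
```

```text
339 144 ztop 0.8103 mean [ 0.4708 -0.0196  0.8103] mid [ 0.4708 -0.0196  0.8103] size [0. 0. 0.] 16
253 216 ztop 0.8033 mean [ 0.4708 -0.0196  0.8103] mid [ 0.4708 -0.0196  0.8103] size [0. 0. 0.] 13
222 138 ztop 0.8103 mean [ 0.4708 -0.0196  0.8103] mid [ 0.4708 -0.0196  0.8103] size [0. 0. 0.] 14
355 228 ztop 0.8103 mean [ 0.4708 -0.0196  0.8103] mid [ 0.4708 -0.0196  0.8103] size [0. 0. 0.] 10
scene 530 [ 0.6246783  -0.06804446  0.15136449] [ 0.62312701 -0.06550168  0.15012672] [0.0438325  0.04351281 0.00816031]
[[ 0.346 -0.938 -0.   ]
 [-0.938 -0.346  0.001]
 [-0.001  0.    -1.   ]]
```

```bash
python3 - <<'E'
from h import *
X=np.load("top.npy");d=np.load("topd.npy")
for u,v in((339,144),(253,216),(222,138),(355,228)):
    s=np.s_[v-30:v+30,u-30:u+30]
    W=X[s][d[s]>0]; W0=W[W[:,2]<.3]; zt=np.percentile(W0[:,2],97)
    t=W0[abs(W0[:,2]-zt)<.005]
    print(u,v,"ztop",zt.round(4),"mean",t.mean(0).round(4),"mid",((t.max(0)+t.min(0))/2).round(4),"size",np.ptp(t,axis=0).round(3),len(t))
E
```

```text
339 144 ztop 0.1526 mean [ 0.6228 -0.0657  0.1517] mid [ 0.6235 -0.0663  0.1517] size [0.044 0.042 0.007] 495
253 216 ztop 0.1027 mean [0.5029 0.0895 0.1016] mid [0.5032 0.0894 0.1015] size [0.042 0.043 0.007] 458
222 138 ztop 0.0974 mean [0.6483 0.1463 0.0964] mid [0.6491 0.1468 0.0962] size [0.046 0.048 0.008] 518
355 228 ztop 0.0465 mean [ 0.4813 -0.1035  0.0453] mid [ 0.4815 -0.1035  0.0459] size [0.055 0.053 0.008] 643
```

Emit:
carry_out --hand 0 --moves '[[[0.03,0.038,0.005,0,0,0],[0.03,0.038,0.005,0,0,0],[0.03,0.038,0,0,0,0],[0.03,0.038,0,0,0,0],[0.03,0.038,0,0,0,0],[0.03,0.038,0,0,0,0],[0.03,0.038,0,0,0,0],[0.03,0.038,0,0,0,0],[0.03,0.038,0,0,0,0],[0.03,0.038,0,0,0,0],[0.03,0.038,0,0,0,0],[0.03,0.038,0,0,0,0]]]'

```text
time_s: 1.3
eef_pos: [0.5773, -0.1287, 0.2188]
ee_rot: [0.82, -0.572, -0.0, 0.0]
ft_force: [1.0, -0.5, 0.8]
finger_gap: -0.0001
```

Remaining shift is about (0.046, 0.063). I'll move above the head, down to z≈0.175, and settle.

Emit:
carry_out --moves '[[[0.016,0.021,0,0,0,0],[0.015,0.021,0,0,0,0],[0.015,0.021,0,0,0,0],[0,0,-0.02,0,0,0],[0,0,-0.02,0,0,0],[0,0,0,0,0,0],[0,0,0,0,0,0],[0,0,0,0,0,0]]]'

```text
time_s: 2.1
eef_pos: [0.623, -0.0675, 0.1802]
ee_rot: [0.82, -0.572, 0.001, -0.0]
ft_force: [-0.2, -0.4, -0.2]
finger_gap: -0.0001
```

```bash
python3 - <<'E'
from h import *
s=env.get_state();print(s["eef_pos"],s["ft_force"])
a,_,_=pts("scene");b,_,_=pts("wrist")
save("chk",np.hstack([cv2.resize(a[150:350,230:470],(400,333)),cv2.resize(b,(400,333))]))
E
```

```text
[ 0.62303347 -0.06750477  0.18024576] [-0.19658222 -0.35851824 -0.15079578]
```

View pics/chk.png

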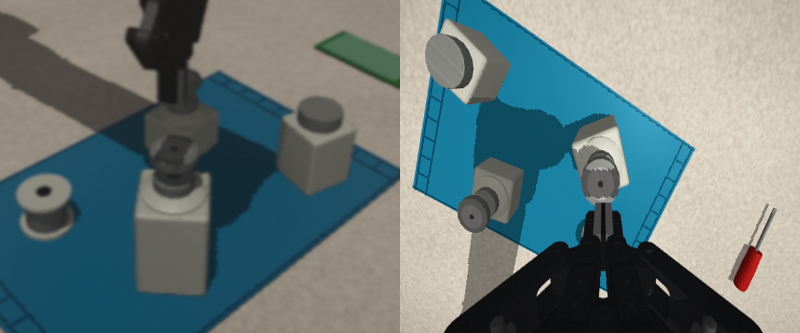

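The view shows the shut fingertips just above the tall head at about (178,150) in the scene crop. I'll check this numerically by projecting the TCP and the head centre.

```bash
python3 - <<'E'
from h import *
s=env.get_state();p=np.array(s["eef_pos"])
for n in("scene","wrist","top"):
    c=calibration(n);f=200/np.tan(np.radians(c["fov_y"])/2)
    for q in(p,[.623,-.066,.152]):
        x=np.array(c["R"])@q+c["t"];print(n,(f*x[0]/x[2]+c["cx"]).round(1),(f*x[1]/x[2]+c["cy"]).round(1))
a,d,X=pts("scene")
m=(d>0)&(X[...,2]>.147)&(X[...,2]<.156)&(abs(X[...,0]-.623)<.04)&(abs(X[...,1]+.066)<.04);t=X[m];print("head",t.mean(0),len(t))
b,d,X=pts("wrist")
m=(d>0)&(X[...,2]>.147)&(X[...,2]<.157)&(abs(X[...,0]-.623)<.04)&(abs(X[...,1]+.066)<.04);t=X[m];print("head wrist",t.mean(0),t.min(0),t.max(0),len(t))
save("chk2",np.hstack([cv2.resize(a[170:270,270:390],(480,400),interpolation=cv2.INTER_NEAREST),cv2.resize(b[180:330,260:380],(320,400))]))
E
```

```text
scene 333.1 224.2
scene 333.6 239.8
wrist 324.8 238.9
wrist 322.7 220.3
top 341.0 140.3
top 338.9 144.2
head [ 0.62455442 -0.06782127  0.15152068] 514
head wrist [ 0.624318   -0.06369032  0.15114843] [ 0.60117727 -0.08614613  0.14703146] [ 0.64421905 -0.0426918   0.15344457] 2783
```

View pics/chk2.png

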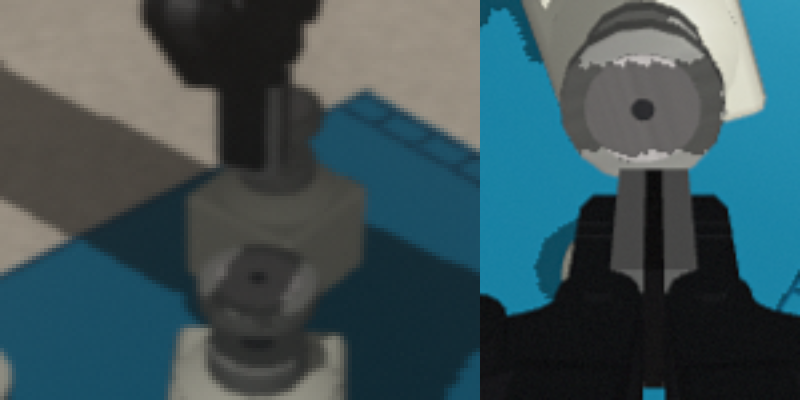

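The fingers look square over the head, within 2–3 mm laterally. The tips may sit slightly behind the nominal TCP, so I'll let the force reading show contact.

Emit:
carry_out --moves '[[[0,0.002,-0.012,0,0,0],[0,0,-0.012,0,0,0],[0,0,0,0,0,0],[0,0,0,0,0,0]]]'

```text
time_s: 2.7
eef_pos: [0.6222, -0.0653, 0.1543]
ee_rot: [0.821, -0.572, -0.001, 0.0]
ft_force: [0.2, -0.4, 0.6]
finger_gap: -0.0
```

Emit:
carry_out --moves '[[[0,0,-0.004,0,0,0],[0,0,-0.004,0,0,0],[0,0,0,0,0,0],[0,0,0,0,0,0]]]'

```text
time_s: 3.1
eef_pos: [0.6226, -0.0653, 0.1471]
ee_rot: [0.821, -0.572, 0.0, 0.0]
ft_force: [-0.3, 0.8, 0.6]
finger_gap: -0.0004
```

Emit:
carry_out --moves '[[[0,0,-0.002,0,0,0],[0,0,-0.002,0,0,0],[0,0,0,0,0,0],[0,0,0,0,0,0]]]'

```text
time_s: 3.5
eef_pos: [0.6226, -0.0653, 0.143]
ee_rot: [0.82, -0.572, 0.0, 0.0]
ft_force: [0.3, -0.4, -0.8]
finger_gap: 0.0001
```

```bash
python3 - <<'E'
from h import *
s=env.get_state();print(s["eef_pos"],s["ft_force"],s["torque"])
a,d,X=pts("scene")
m=(d>0)&(X[...,2]>.12)&(X[...,2]<.157)&(abs(X[...,0]-.623)<.026)&(abs(X[...,1]+.066)<.026);t=X[m]
print(np.histogram(t[:,2],np.arange(.12,.158,.004)))
save("chk3",cv2.resize(a[170:270,270:390],(720,600),interpolation=cv2.INTER_CUBIC))
E
```

```text
[ 0.62255292 -0.06531988  0.14301301] [ 0.25618243 -0.38640347 -0.80481659] [0.02590932 0.02245293 0.06617601]
(array([178,  76,   3,   0,   0,  22,  63, 245, 196]), array([0.12 , 0.124, 0.128, 0.132, 0.136, 0.14 , 0.144, 0.148, 0.152,
       0.156]))
```

View pics/chk3.png

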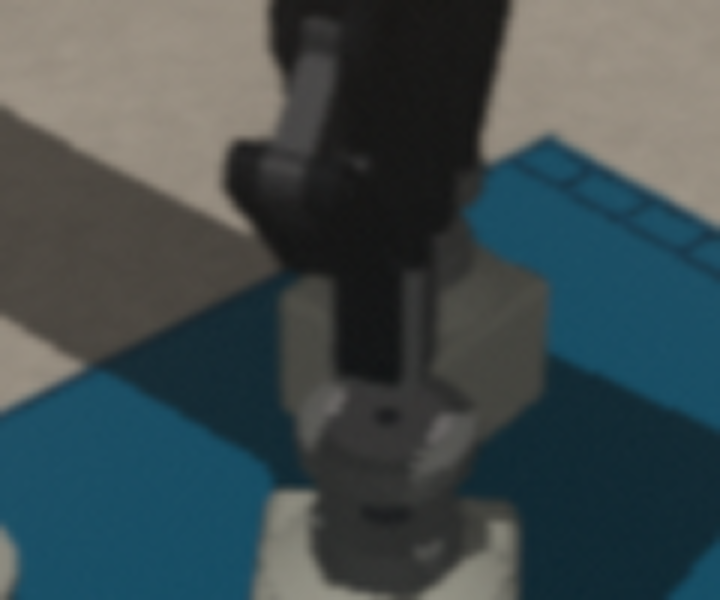

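The head is still up. The fingertips end at about px (335,233), just short of the head's centre hole at (334,239), so I'll measure their real position by depth.

```bash
python3 - <<'E'
from h import *
for n in("scene","top"):
    a,d,X=pts(n)
    m=(d>0)&(X[...,2]>.1565)&(X[...,2]<.19)&(abs(X[...,0]-.623)<.05)&(abs(X[...,1]+.066)<.05);t=X[m]
    print(n,len(t),t.min(0) if len(t) else 0)
    for lo in np.arange(.155,.19,.005):
        q=t[(t[:,2]>=lo)&(t[:,2]<lo+.005)]
        if len(q):print(lo.round(3),len(q),q.mean(0).round(4),q.min(0).round(4),q.max(0).round(4))
    if n=="scene":
        for v in range(222,244,2):print(v,X[v,330:342:3].round(3).tolist())
E
```

```text
scene 216 [ 0.61476739 -0.08252501  0.16482643]
0.16 2 [ 0.6212 -0.0719  0.1648] [ 0.6155 -0.0739  0.1648] [ 0.6269 -0.0699  0.1649]
0.165 24 [ 0.6259 -0.0705  0.1672] [ 0.6148 -0.0754  0.165 ] [ 0.633  -0.0599  0.17  ]
0.17 34 [ 0.6292 -0.07    0.1729] [ 0.62   -0.0791  0.1701] [ 0.6345 -0.0558  0.1748]
0.175 55 [ 0.628  -0.0733  0.1775] [ 0.6193 -0.081   0.175 ] [ 0.6334 -0.056   0.1799]
0.18 47 [ 0.6292 -0.0725  0.1828] [ 0.6154 -0.0825  0.1801] [ 0.6349 -0.0565  0.1849]
0.185 54 [ 0.6286 -0.0736  0.1877] [ 0.6197 -0.0814  0.185 ] [ 0.6341 -0.0562  0.19  ]
222 [[0.627, -0.078, 0.192], [0.631, -0.077, 0.193], [0.632, -0.073, 0.191], [0.634, -0.068, 0.19]]
224 [[0.625, -0.076, 0.186], [0.631, -0.077, 0.189], [0.632, -0.071, 0.187], [0.634, -0.068, 0.186]]
226 [[0.627, -0.078, 0.185], [0.63, -0.076, 0.186], [0.63, -0.07, 0.182], [0.634, -0.068, 0.183]]
228 [[0.624, -0.075, 0.178], [0.631, -0.077, 0.183], [0.631, -0.071, 0.18], [0.635, -0.069, 0.18]]
230 [[0.625, -0.077, 0.176], [0.631, -0.077, 0.179], [0.631, -0.07, 0.176], [0.633, -0.067, 0.175]]
232 [[0.625, -0.076, 0.173], [0.63, -0.076, 0.175], [0.63, -0.07, 0.172], [0.634, -0.067, 0.172]]
234 [[0.623, -0.073, 0.166], [0.627, -0.072, 0.167], [0.631, -0.07, 0.169], [0.62, -0.051, 0.152]]
236 [[0.613, -0.063, 0.152], [0.616, -0.06, 0.152], [0.62, -0.058, 0.153], [0.624, -0.055, 0.153]]
238 [[0.617, -0.067, 0.152], [0.62, -0.064, 0.152], [0.623, -0.061, 0.152], [0.626, -0.058, 0.152]]
240 [[0.62, -0.07, 0.152], [0.623, -0.067, 0.152], [0.626, -0.064, 0.152], [0.629, -0.061, 0.152]]
242 [[0.623, -0.074, 0.152], [0.626, -0.071, 0.153], [0.63, -0.069, 0.153], [0.632, -0.065, 0.152]]
top 0 0
```

Measured: the real fingertips are at z≈0.165 while the TCP reads 0.143, so the tips sit about 22 mm behind the reported TCP. Laterally they're centred. Contact should therefore come at a reading of about 0.130 and the stop at about 0.116.

Emit:
carry_out --moves '[[[0,0,-0.005,0,0,0],[0,0,-0.005,0,0,0],[0,0,0,0,0,0],[0,0,0,0,0,0]]]'

```text
time_s: 4.05
eef_pos: [0.6224, -0.0653, 0.1327]
ee_rot: [0.821, -0.572, -0.0, 0.0]
ft_force: [0.2, 0.3, 0.2]
finger_gap: -0.0002
```

Emit:
carry_out --moves '[[[0,0,-0.003,0,0,0],[0,0,-0.003,0,0,0],[0,0,0,0,0,0],[0,0,0,0,0,0]]]'

```text
time_s: 4.45
eef_pos: [0.6229, -0.0653, 0.1274]
ee_rot: [0.821, -0.572, 0.0, -0.0]
ft_force: [1.1, -0.1, 3.8]
finger_gap: 0.0004
```

Emit:
carry_out --moves '[[[0,0,-0.003,0,0,0],[0,0,0,0,0,0],[0,0,0,0,0,0]]]'

```text
time_s: 4.75
eef_pos: [0.6228, -0.0653, 0.1243]
ee_rot: [0.821, -0.572, 0.0, -0.0]
ft_force: [1.0, -0.2, 4.1]
finger_gap: 0.0002
```

Emit:
carry_out --moves '[[[0,0,-0.003,0,0,0],[0,0,-0.003,0,0,0],[0,0,0,0,0,0],[0,0,0,0,0,0]]]'

```text
time_s: 5.15
eef_pos: [0.6229, -0.0653, 0.1185]
ee_rot: [0.821, -0.572, 0.0, -0.0]
ft_force: [-1.0, 0.5, 6.3]
finger_gap: 0.0001
```

Emit:
carry_out --moves '[[[0,0,-0.001,0,0,0],[0,0,-0.001,0,0,0],[0,0,0,0,0,0]]]'

```text
time_s: 5.45
eef_pos: [0.6229, -0.0653, 0.1166]
ee_rot: [0.82, -0.572, 0.0, -0.0]
ft_force: [-0.5, 0.3, 7.1]
finger_gap: 0.0004
```

Emit:
carry_out --moves '[[[0,0,-0.001,0,0,0],[0,0,0,0,0,0],[0,0,0,0,0,0]]]'

```text
time_s: 5.75
eef_pos: [0.6229, -0.0653, 0.1159]
ee_rot: [0.821, -0.572, 0.0, -0.0]
ft_force: [-0.6, 0.2, 9.1]
finger_gap: 0.0001
```

Emit:
carry_out --moves '[[[0,0,-0.001,0,0,0],[0,0,0,0,0,0],[0,0,0,0,0,0]]]'

```text
time_s: 6.05
eef_pos: [0.623, -0.0653, 0.1158]
ee_rot: [0.82, -0.572, 0.001, -0.0]
ft_force: [-3.7, -0.6, 16.4]
finger_gap: -0.0004
```

It's hard on the stop: z is stuck at 0.1158 while the force jumped from 9 to 16 N. I'll lift clear and wait for the spring.

Emit:
carry_out --moves '[[[0,0,0.005,0,0,0],[0,0,0.01,0,0,0],[0,0,0.01,0,0,0],[0,0,0.005,0,0,0],[0,0,0,0,0,0],[0,0,0,0,0,0],[0,0,0,0,0,0],[0,0,0,0,0,0],[0,0,0,0,0,0],[0,0,0,0,0,0]]]'

```text
time_s: 7.05
eef_pos: [0.6225, -0.0653, 0.1439]
ee_rot: [0.821, -0.572, -0.0, 0.0]
ft_force: [-0.1, -0.6, 0.9]
finger_gap: 0.0002
```

```bash
cat > chk.py <<'E'
from h import *
s=env.get_state();print(s["time_s"],s["eef_pos"],s["ft_force"])
a,d,X=pts("scene")
def head(x,y,lo,hi):
    m=(d>0)&(X[...,2]>lo)&(X[...,2]<hi)&(abs(X[...,0]-x)<.03)&(abs(X[...,1]-y)<.03);t=X[m]
    print(len(t),t.mean(0).round(4),np.median(t[:,2]).round(4))
head(.623,-.066,.147,.158); head(.503,.0895,.095,.108)
save("c%d"%(s["time_s"]*100),a)
E
python3 chk.py
```

```text
7.05 [ 0.62249249 -0.06531213  0.14389138] [-0.12946854 -0.59638132  0.93364257]
465 [ 0.6259 -0.069   0.1515] 0.1518
28 [0.5209 0.0945 0.0998] 0.1004
```

The head is back up at 0.152 and the bottle hasn't moved. Second stroke.

Emit:
carry_out --moves '[[[0,0,-0.006,0,0,0],[0,0,-0.006,0,0,0],[0,0,-0.005,0,0,0],[0,0,-0.004,0,0,0],[0,0,-0.004,0,0,0],[0,0,-0.002,0,0,0],[0,0,-0.001,0,0,0],[0,0,-0.001,0,0,0],[0,0,-0.001,0,0,0],[0,0,0,0,0,0],[0,0,0,0,0,0],[0,0,0,0,0,0]]]'

```text
time_s: 8.3
eef_pos: [0.6231, -0.0652, 0.1159]
ee_rot: [0.821, -0.572, 0.001, -0.0]
ft_force: [-5.1, -0.7, 17.2]
finger_gap: 0.0002
```

Second stop reached at the same z, with 17 N. I'll lift well clear.

Emit:
carry_out --moves '[[[0,0,0.005,0,0,0],[0,0,0.01,0,0,0],[0,0,0.02,0,0,0],[0,0,0.03,0,0,0],[0,0,0.03,0,0,0],[0,0,0.02,0,0,0],[0,0,0,0,0,0],[0,0,0,0,0,0],[0,0,0,0,0,0],[0,0,0,0,0,0],[0,0,0,0,0,0]]]'

```text
time_s: 9.4
eef_pos: [0.6223, -0.0653, 0.2282]
ee_rot: [0.82, -0.572, -0.001, 0.0]
ft_force: [-0.6, -0.5, -0.3]
finger_gap: 0.0002
```

```bash
python3 chk.py; ls pics
```

```text
9.4 [ 0.62226286 -0.06534482  0.22824123] [-0.62455456 -0.49970113 -0.28181045]
515 [ 0.6246 -0.0677  0.1515] 0.1519
277 [0.5052 0.0869 0.101 ] 0.1016
both.png
c705.png
c940.png
chk.png
chk2.png
chk3.png
scene.png
top.png
```

View pics/c940.png

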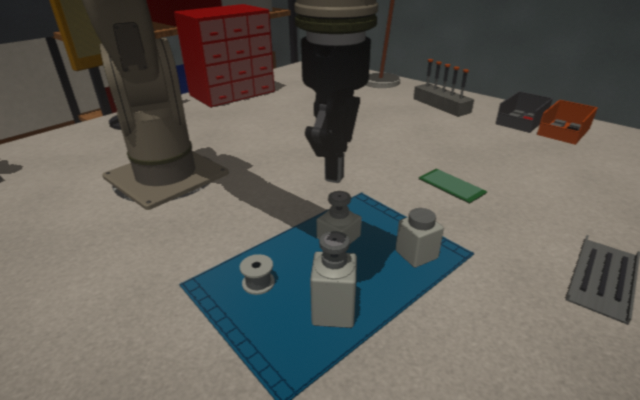

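The tall bottle is upright in its original place with its head up at (334,242). The short dispenser is unchanged, and the gripper is clear at (334,180).

```bash
python3 -c "
from bench import env
env.close_job()"
```

```text
the job is handed in; nothing more can be done
```

I pushed the taller dispenser's pump head down to its stop twice with shut fingers, letting it spring fully back up after each push, and handed the job in at about 9.5 s.

- **Strokes:** both ended at the same height (TCP reading 0.116). On the first the reading stopped changing as the force rose from 9 to 16 N. The second ended at 17 N.
- **After each release:** the head measured about 0.152 m above the bench, which is fully up.
- **Final view:** the tall bottle stood upright within about 1 mm of where it started. The short dispenser was in place with its head up at about 0.102 m, and the gripper was clear with no contact force.
- **One disagreement:** the fingertips turned out to be about 22 mm behind the reported TCP, so contact came at a lower reading than expected. I confirmed this by camera depth and force, and it did not affect the strokes.

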